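Bring the trolley wheel's valve to the top

ROBOT

A 6-joint arm with a two-finger parallel gripper is mounted at the origin on the work surface. World frame = base frame: x ahead of the robot, y to its left, z up, the work surface at z = 0. Lengths are in m, angles in rad, forces in N, time in s.
With the tool pointing down it reaches from about 0.35 to 0.95 m from the base axis. Payload 17.4 kg.
Tool frame: the origin (TCP) lies at the very end of the fingers, on their centre line; the grasp point (between the pads) lies env.hold_point_z behind it (env.hold_point_z is the distance from the TCP to the grasp point, in m); z points along the fingers, y is the direction in which the jaws open and shut (so a half turn about z gives the same grasp; the last joint's range is limited). The gripper opens to 93 mm and grips with 3 to 60 N. Pads are 15 mm wide; open, the fingers measure 128 mm over their backs; the gripper's body (75 mm by 188 mm) begins 65 mm behind the grasp point.
Start: joints at [-1.247, 0.116, 1.442, -0, 1.584, -0.038], TCP at [0.239, -0.631, 0.219] pointing down, gripper open.
Joint ranges: [-2.83, 2.83], [-0.83, 2.19], [0.07, 2.5], [-1.14, 4.28], [0.01, 3], [-2.97, 2.97]. Speed limits (rad/s): [1.89, 1.89, 2.22, 3.14, 3.14, 3.14].

INTERFACE

Orientations are given as a 3x3 rotation matrix whose columns are the frame's x, y, z axes.
In Python, from workcell import telemetry, read_camera, order, models, env gives the robot as it stands.
- The arm moves only by the tool jog_arm, never from a script. Its argument "plan" is a list of rows, each a list of 3 entries, a list of its own where there are three numbers: the shift along the tool's x, y, z in m, then the turn, a rotation vector about the tool's x, y, z in rad, then the opening, from 0 (shut) to 1 (fully open). A call has 1 to 8 rows; each row is the pose to reach, as a shift and turn from the pose commanded when the call began, along the tool's axes at that moment; what a row does not reach only later rows make up. A row lasts 1/8 s, in which the tool goes at most 62.5 mm and 10.7 degrees, less where a joint would pass 70% of its speed; a pose out of reach is approached as far as the arm can. A call with a gripper value outside its range is refused whole. The fingers move at their own pace and stop on an object; the grip force is fixed at half the most. Time passes only in rows, so rows that repeat a pose let the fingers close. It gives the time, the measured TCP pose, the force and the opening at its end, in the units of the state.
- telemetry.state(): the state, without advancing time (a new reading comes with each control period).
- read_camera(name): name is "scene" or "top" or "wrist"; returns a dict with "frame" (420x560x3 uint8, red, green, blue), "fov_y" (degrees; the focal length in pixels is half the picture's height over the tangent of half this angle, whatever the lens; pixels are square), "cx", "cy" (the principal point, pixels), "R" (3x3) and "t" (3): a world point X has camera coordinates R X + t. Camera axes: x right, y down, z forward; pixel columns grow to the right and rows downward; lengths in m; the calibration is good to about 2 mm. A picture is of the moment at which its call begins. There is no depth.
- order.hand_in(): hands the job in, once; it reports no verdict.
Trained networks look in a picture, given as the dict that the camera call returned (one of the last four; its "shot" number tells which), for a name from the list of things; names that differ only in an ending like _2 or _b are one class to them, and where a whole thing is asked for, a point or a joint stands for the part that bears it (a point fixed in the world has none). Each returns a list of dicts, best first, with "conf" (0 to 1); they miss things now and then, are a little off and sometimes report something else, mostly with a low value. They report only what shows in the picture. A call takes as long as a camera call.
- models.masks_of(picture, target): "mask" (420x560 bool, what is visible of it) and "extent" ([left, top, right, bottom] in pixels, round what is visible of it).
The state is a dict: "time_s": time; "qpos": joint angles; "joint_vel": joint speeds; "effort": joint torques, N m; "tool_pos": TCP position; "tcp_rot": TCP orientation; "force": force on the tool from outside, world axes, zero at the start; "moment": the same for the moment, N m; "width": finger opening in m.
Only numpy, scipy, OpenCV 4.12 (cv2) and the standard library are available. Lean on these libraries where they do the work, as an engineer would, in place of code of your own. Each camera call takes 0.05 s, during which the arm holds its last target.

TASK

The trolley wheel on the sloping bench stand has to be inflated next: turn it by pushing its yellow spokes gently with your closed fingertips, one spoke after another, until the blue-capped valve stem is at the very top of the wheel, straight up the slope in line with the red pointer, then take the hand away. Do not grip the spokes, do not touch the tyre, whose bead sealant is still wet, nor the valve stem, and leave the screwdriver, bottle and cup where they are.

Things in the scene. Friction and masses are not known exactly. Their poses are not given: they have to be found in the camera images.
- wheel_stand: Grey stand bolted to the bench, base plate 320 x 400 x 12 mm. Origin: bench level under the wheel's centre; x level, away from its front (the front faces the robot, turned by yaw), y to the left seen from the robot, z up. It holds the wheel sloping, its plane rising away from the front at 30 deg to the level: up the slope is (cos30, 0, sin30), the face looks along (-sin30, 0, cos30), up and to the robot.
- wheel_centre (a point): Fixed point of the stand: the wheel's centre in its mid-plane, at (0, 0, 130) mm in the stand's frame. Axes as the stand's.
- strap (a point): Middle of the fixed steel strap, 32 mm wide, 4 mm thick, straight across the wheel's face over the hub, along the stand's y to +-184 mm, on posts; 24 to 28 mm in front of the mid-plane (nut at the hub to 34); a like bar lies 32 to 40 mm behind it. So fingers among the spokes can sweep only within the upper or the lower half, and must be lifted out to pass the strap.
- pointer (a point): Red pointer tab just above the top of the tyre, 157 to 189 mm up the slope from the wheel's centre, on a fixed 20 mm wide post behind the wheel.
- wheel: Wheel, turns either way without end, about 0.2 N m of friction, stays where left. Origin at its centre in the mid-plane; x to the valve, z (axle) out of the face. Hub radius 24, 46 mm thick; rim radius 100 to 114, 32 mm thick; 5 straight yellow spokes 14 mm wide, 20 mm thick (10 each side of the mid-plane), at 36, 108, 180, 252, 324 deg from x about z; gaps open right through. Over 30 N is rough.
- tyre: Black rubber tyre on the wheel, round section 42 mm, middle at radius 134 mm, outer radius 155 mm; it stands 21 mm either side of the wheel's mid-plane. Origin at the wheel's centre. Not to be touched.
- valve_stem: Valve stem standing on the inside of the rim in one gap, pointing to the hub: from radius 100 mm in to radius 70 mm, black foot, brass stem, blue cap 16 mm across. Origin and axes as the wheel's. Not to be touched.
- valve (a point): Point on the blue-capped valve stem, 85 mm from the wheel's centre, in the mid-plane. At the start it is in the lower part of the wheel, about 145 to 215 deg from the top.
- top_mark (a point): Fixed point of the stand where valve lies when the valve is exactly at the top: 85 mm from the wheel's centre, straight up the slope, towards the red pointer.
- screwdriver: Loose wooden-handled screwdriver, 190 mm long, lying on the bench to the left of the stand. Bystander. Origin under its middle.
- soap_bottle: Loose white bottle with green cap, 52 mm across, 130 mm high, standing right of the stand. Bystander. Origin at the centre of its foot.
- cap_cup: Loose steel cup, 70 mm across, 60 mm high, standing at the left behind the screwdriver. Bystander. Origin at the centre of its foot.

How it is judged:
At the end, for the whole second after the job is handed in: The valve point is within 8 mm of the top mark (about 5 degrees), the wheel is at rest, the hand is off it, and the screwdriver, bottle and cup are within 20 mm of where they stood, bottle and cup upright (distance between valve and top_mark below 0.008 m and angular speed of wheel below 0.05 rad/s and distance of each of screwdriver, soap_bottle, cap_cup from where it was at the start of the episode below 0.02 m and angle between each of soap_bottle, cap_cup's own z axis and vertical below 0.2 rad); the robot touches nothing.
It fails at once if the tyre is touched (over 1.5 N) (contact force between any of the arm, the fingers and tyre above 1.5 N).
It fails at once if the valve stem is pushed (over 1.5 N) (contact force between any of the arm, the fingers and valve_stem above 1.5 N).
It fails at once if the wheel is gripped or pushed roughly (over 30 N) (contact force between the fingers and wheel above 30 N).
It fails at once if a bystander is moved or lifted (over 20 mm) (distance of any of screwdriver, soap_bottle, cap_cup from where it was at the start of the episode above 0.02 m).
It also fails if it takes over 61 s, if anything falls off the work surface, if the arm or the gripper's body presses on something with over 40 N, if the wrist force passes 120 N, or if a joint passes its speed limit or range.

## Working session

There is one attempt and no reset: what is moved stays moved. The work goes in short steps, Python scripts to look and compute and a tool call to move; the robot and the scene stay as the last step left them, time stands still between calls to the robot, and variables do not carry over. Pictures are saved under pics/ and viewed, and the job is handed in when it is done.

Besides the shell and the picture viewer there is one more tool, called after "Request:" by a JSON object that holds its "fn" and its "kwargs", one argument or row to a line. jog_arm: Moves the arm, as the interface text tells. Its arguments: {"type":"object","properties":{"plan":{"type":"array"}},"required":["plan"]}

```bash
ls; mkdir -p pics; python3 - <<'E'
from workcell import telemetry, read_camera, order, models, env
import cv2, numpy as np, pickle
s=telemetry.state(); print({k:np.round(v,3) for k,v in s.items()}, env.hold_point_z)
for n in ["scene","top","wrist"]:
    p=read_camera(n); cv2.imwrite(f"pics/{n}0.png",p["frame"][:,:,::-1]); pickle.dump(p,open(f"{n}0.pkl","wb"))
    print(n,p["fov_y"],p["cx"],p["cy"],np.round(p["R"],4).tolist(),np.round(p["t"],4), p["shot"])
    for t in ["wheel","valve_stem","pointer","strap","wheel_stand","soap_bottle","screwdriver","cap_cup"]:
        try: print(t,[(round(r["conf"],2),np.round(r["extent"]).tolist(), np.round(np.argwhere(r["mask"]).mean(0)[::-1],1).tolist()) for r in models.masks_of(p,t)][:2])
        except Exception as e: print(t,e)
print(telemetry.state()["time_s"])
E
```

```text
pics
{'time_s': np.float64(0.0), 'qpos': array([-1.247,  0.116,  1.442,  0.   ,  1.584, -0.038]), 'joint_vel': array([ 0.001,  0.   ,  0.001, -0.002, -0.   , -0.002]), 'effort': array([ 1.0000e-03, -7.2127e+01, -6.2260e+01,  7.8000e-02,  2.4000e-02,
       -0.0000e+00]), 'tool_pos': array([ 0.239, -0.631,  0.218]), 'tcp_rot': array([[ 0.935,  0.354, -0.   ],
       [ 0.354, -0.935,  0.001],
       [ 0.   , -0.001, -1.   ]]), 'force': array([-0.095, -0.68 , -0.453]), 'moment': array([-0.018, -0.018,  0.013]), 'width': np.float64(0.093)} 0.0188
scene 52.22029376155568 275.94762291565604 215.98035986415152 [[-0.5659, 0.8244, -0.0063], [0.6194, 0.4201, -0.6632], [-0.5441, -0.3792, -0.7485]] [ 0.297  -0.2866  1.479 ] 1
wheel [(0.75, [177.0, 151.0, 293.0, 211.0], [236.0, 180.6])]
valve_stem []
pointer [(0.96, [149.0, 140.0, 326.0, 282.0], [237.4, 211.0])]
strap [(0.93, [151.0, 143.0, 323.0, 286.0], [237.0, 211.0])]
wheel_stand [(0.63, [148.0, 143.0, 322.0, 285.0], [237.2, 211.1])]
soap_bottle [(0.83, [158.0, 138.0, 176.0, 181.0], [165.0, 161.5])]
screwdriver [(0.88, [336.0, 208.0, 356.0, 2
[... 403 characters left out ...]
6.0, 163.0, 416.0, 279.0], [341.6, 227.4])]
strap [(0.57, [276.0, 159.0, 416.0, 282.0], [341.7, 227.4])]
wheel_stand [(0.59, [277.0, 165.0, 412.0, 280.0], [341.4, 227.6])]
soap_bottle [(0.78, [425.0, 214.0, 451.0, 237.0], [437.8, 226.5])]
screwdriver [(0.75, [240.0, 244.0, 254.0, 285.0], [247.5, 269.3])]
cap_cup [(0.58, [231.0, 162.0, 256.0, 191.0], [244.4, 177.0]), (0.53, [273.0, 164.0, 415.0, 282.0], [341.5, 227.4])]
wrist 71.33558007704292 284.21208822507737 211.3296039936022 [[0.3538, -0.9353, -0.0001], [-0.8936, -0.338, 0.2955], [-0.2764, -0.1045, -0.9553]] [-0.6742 -0.0353  0.3909] 3
wheel []
valve_stem []
pointer []
strap []
wheel_stand []
soap_bottle []
screwdriver []
cap_cup []
1.35
```

View images.

```bash
python3 - <<'E'
import cv2
a=cv2.imread("pics/top0.png")[130:310,210:480]; cv2.imwrite("pics/top0c.png",cv2.resize(a,None,fx=2.95,fy=2.95,interpolation=cv2.INTER_CUBIC))
a=cv2.imread("pics/scene0.png")[110:330,120:380]; cv2.imwrite("pics/scene0c.png",cv2.resize(a,None,fx=2.7,fy=2.7,interpolation=cv2.INTER_CUBIC))
E
```

```text
(no output)
```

View pics/top0c.png

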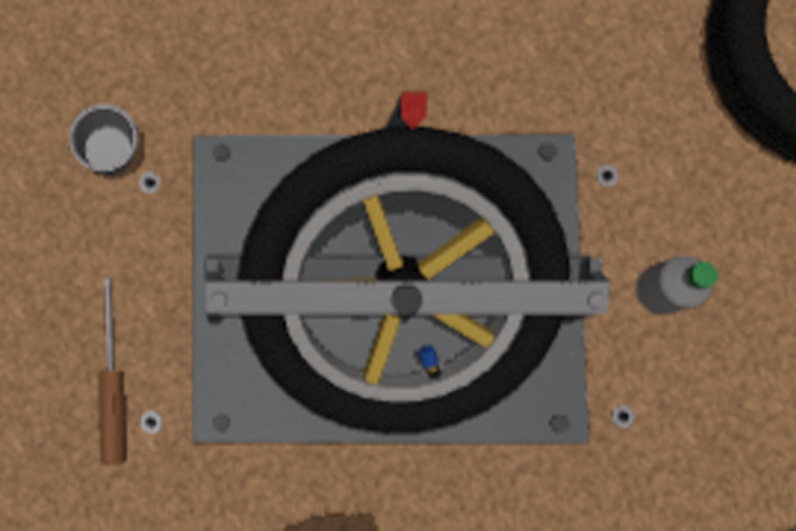

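View pics/scene0c.png

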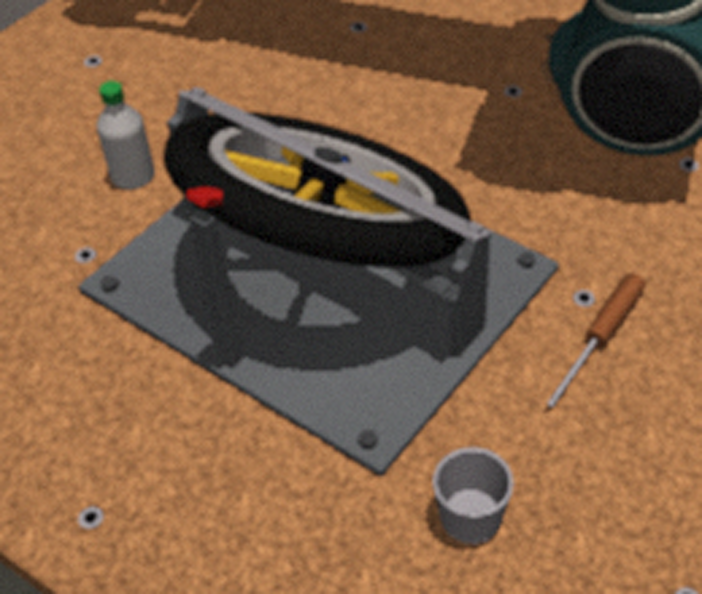

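```bash
cat > h.py <<'E'
import numpy as np, cv2, pickle
from scipy.optimize import least_squares
def proj(p,X):
    X=np.atleast_2d(X); c=X@np.asarray(p["R"]).T+np.asarray(p["t"]); f=p["frame"].shape[0]/2/np.tan(np.radians(p["fov_y"]/2))
    return np.c_[p["cx"]+f*c[:,0]/c[:,2], p["cy"]+f*c[:,1]/c[:,2]]
c30,s30=np.cos(np.pi/6),.5
U=np.array([c30,0,s30]); N=np.array([-s30,0,c30]); Y=np.array([0,1.,0]); C=np.array([0,0,.13])
def S(pose,P):
    x,y,a=pose; R=np.array([[np.cos(a),-np.sin(a),0],[np.sin(a),np.cos(a),0],[0,0,1]])
    return np.atleast_2d(P)@R.T+[x,y,0]
# wheel plane coords: angle from top (ccw seen from face: N axis), U x ? : N x U = Y direction
def W(r,th,n=0): return C+r*(np.cos(th)*U+np.sin(th)*np.cross(N,U))+n*N
def overlay(p,pose,th,name,crop,fx):
    im=cv2.resize(p["frame"][:,:,::-1][crop[1]:crop[3],crop[0]:crop[2]].copy(),None,fx=fx,fy=fx,interpolation=cv2.INTER_CUBIC)
    def L(P,col,cl=False):
        q=((proj(p,S(pose,P))+.5-[crop[0],crop[1]])*fx-.5).round().astype(int); cv2.polylines(im,[q.reshape(-1,1,2)],cl,col,1)
    a=np.linspace(0,2*np.pi,60)
    for r,n in((.155,0),(.100,.016),(.114,.016)): L([W(r,t,n) for t in a],(0,255,255))
    L([[sx*.16,sy*.2,.012] for sx,sy in((1,1),(1,-1),(-1,-1),(-1,1))],(255,255,0),True)
    L([C+u*U+v*Y+.028*N for u,v in((.016,.184),(.016,-.184),(-.016,-.184),(-.016,.184))],(255,0,255),True)
    L([C+.157*U,C+.189*U],(0,255,0))
    for k in range(5):
        t=th+np.radians(36+72*k); L([W(.024,t,.01),W(.1,t,.01)],(0,0,255))
    L([W(.07,th),W(.1,th)],(255,255,255))
    cv2.imwrite(name,im)
E
python3 - <<'E'
from h import *
p=pickle.load(open("top0.pkl","rb")); print(np.cross(N,U))
px=lambda a: (np.array(a)+.5)/2.95-.5+[210,130]
P=[[.16,.2,.012],[.16,-.2,.012],[-.16,-.2,.012],[-.16,.2,.012],C+.184*Y+.028*N,C-.184*Y+.028*N,C+.034*N]
q=px([(193,136),(574,134),(588,441),(193,442),(206,299),(608,299),(406,300)])
r=least_squares(lambda v:(proj(p,S(v,P))-q).ravel(),[.5,-.1,0]); print(r.x,np.round(r.fun.reshape(-1,2),1))
pose=r.x
# valve cap: blue pixels
f=p["frame"].astype(int); m=(f[:,:,2]>f[:,:,0]+50)&(f[:,:,2]>f[:,:,1]+30); c=np.argwhere(m).mean(0)[::-1]; print(c,m.sum())
ts=np.radians(np.arange(0,360,1)); d=[np.linalg.norm(proj(p,S(pose,W(.075,t)))-c) for t in ts]; i=np.argmin(d); print(i,d[i])
np.save("pose.npy",pose)
overlay(p,pose,ts[i],"pics/ov0.png",(210,130,480,310),2.95)
p=pickle.load(open("scene0.pkl","rb"));overlay(p,pose,ts[i],"pics/ov1.png",(120,110,380,330),2.7)
E
```

```text
[ 0.  1. -0.]
[ 0.5258685  -0.12339632 -0.0126374 ] [[-0.4  1.8]
 [ 0.4  1.8]
 [ 0.9  3.3]
 [-0.5  2.9]
 [-0.5 -3. ]
 [ 0.  -3.3]
 [ 0.1 -2.6]]
[112.76770014 145.01110597] 2161
73 219.1959168594381
```

```bash
python3 - <<'E'
from h import *
p=pickle.load(open("top0.pkl","rb")); s=pickle.load(open("scene0.pkl","rb"))
px=lambda a: (np.array(a)+.5)/2.95-.5+[210,130]
ps=lambda a: (np.array(a)+.5)/2.7-.5+[120,110]
pl=np.array([[.16,.2,.012],[.16,-.2,.012],[-.16,-.2,.012],[-.16,.2,.012]])
st=[C+.184*Y+.028*N,C-.184*Y+.028*N,C+.034*N]
q=px([(193,136),(574,134),(588,441),(193,442),(206,299),(608,299),(406,300)])
# scene: plate corners: far-left(-y,+x?) (82,290) = (+x,-y); (380,472)=(+x,+y); (558,265)=(-x,+y); strap ends (190,95)=-y,(482,234)=+y; nut (331,155)
qs=ps([(380,472),(82,290),(558,265),(482,234),(190,95),(331,155)])
def res(v):
    P=np.r_[pl+[v[3],0,0],st]; 
    return np.r_[(proj(p,S(v[:3],P))-q).ravel(),(proj(s,S(v[:3],P[[0,1,3,4,5,6]]))-qs).ravel()]
r=least_squares(res,[.5,-.1,0,0]); print(r.x,np.round(r.fun.reshape(-1,2),1))
pose=r.x[:3]
f=p["frame"].astype(int); m=(f[:,:,2]>f[:,:,0]+50)&(f[:,:,2]>f[:,:,1]+30); m[:, :290]=0;m[:,401:]=0;m[:174]=0;m[278:]=0; c=np.argwhere(m).mean(0)[::-1]; print(c,m.sum())
ts=np.radians(np.arange(0,360,1)); d=[np.linalg.norm(proj(p,S(pose,W(.075,t)))-c) for t in ts]; i=np.argmin(d); print(i,d[i])
np.save("pose.npy",pose)
overlay(p,pose,ts[i],"pics/ov0.png",(210,130,480,310),2.95)
overlay(s,pose,ts[i],"pics/ov1.png",(120,110,380,330),2.7)
E
```

```text
[ 0.51986669 -0.12285738 -0.01359092  0.01515584] [[-0.5 -1.1]
 [ 0.1 -1. ]
 [ 0.5  0.3]
 [-0.7 -0.3]
 [-0.7 -0.9]
 [-0.  -1. ]
 [ 0.  -0.4]
 [ 0.9 -0.3]
 [-1.9 -1.9]
 [ 1.1 -1.3]
 [ 1.4  0.2]
 [ 0.  -2.1]
 [-0.3 -1.2]]
[354.70967742 250.48387097] 31
201 1.6265475265637956
```

View pics/ov0.png

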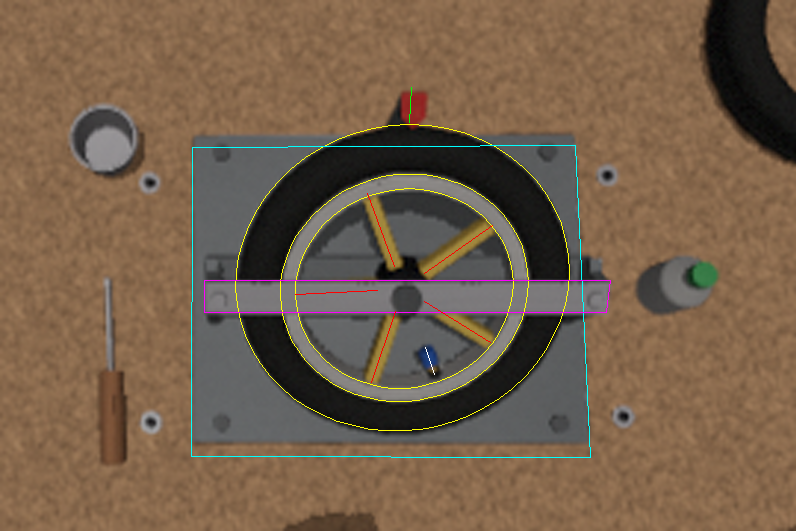

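View pics/ov1.png

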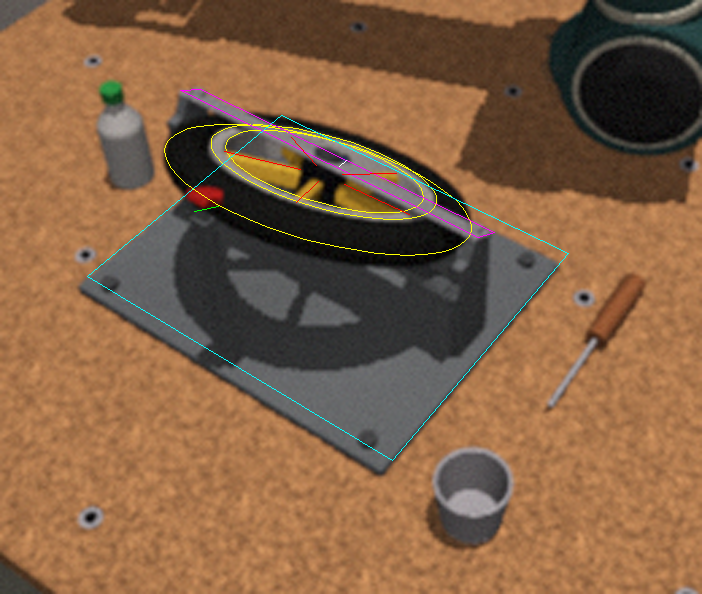

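```bash
cat >> h.py <<'E'
from scipy.spatial.transform import Rotation as Rn
def tgt(pose,spoke_deg,off,n,rho=.067):
    a=np.radians(spoke_deg); s=np.cos(a)*U+np.sin(a)*Y; t=-np.sin(a)*U+np.cos(a)*Y
    P=S(pose,C+rho*s-off*t+n*N)[0]; Rz=S([0,0,pose[2]],np.eye(3)).T
    y=-s; z=-N; x=np.cross(y,z); return P, Rz@np.c_[x,y,z]
def rel(p0,R0,P,R): return np.round(R0.T@(P-p0),4), np.round(Rn.from_matrix(R0.T@R).as_rotvec(),4)
E
python3 - <<'E'
from h import *
from workcell import telemetry
s=telemetry.state(); pose=np.load("pose.npy")
P,R=tgt(pose,165,.025,.13); print(P,R); print(rel(s["tool_pos"],s["tcp_rot"],P,R))
E
```

```text
[ 0.40499821 -0.07980326  0.21346003] [[ 0.23725058  0.83292157  0.49995382]
 [ 0.96279039 -0.27016382 -0.00679525]
 [ 0.12940952  0.48296291 -0.8660254 ]]
(array([ 0.3506, -0.457 ,  0.0052]), array([-0.4049,  0.3614, -0.9116]))
```

View pics/wrist0.png

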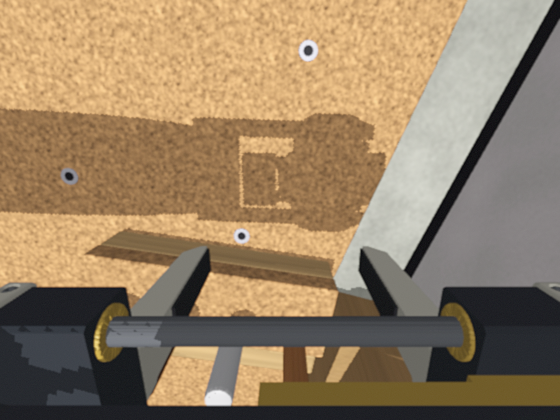

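Request:
{"fn": "jog_arm", "kwargs": {
  "plan": [
    [[0.1,-0.13,-0.05],[-0.1,0.09,-0.23],0],
    [[0.35,-0.457,-0.03],[-0.405,0.361,-0.912],0],
    [[0.35,-0.457,-0.03],[-0.405,0.361,-0.912],0],
    [[0.35,-0.457,-0.03],[-0.405,0.361,-0.912],0],
    [[0.35,-0.457,-0.03],[-0.405,0.361,-0.912],0],
    [[0.35,-0.457,-0.03],[-0.405,0.361,-0.912],0],
    [[0.35,-0.457,-0.03],[-0.405,0.361,-0.912],0],
    [[0.35,-0.457,-0.03],[-0.405,0.361,-0.912],0]
  ]
}}

```text
time_s: 2.35
tool_pos: [0.3841, -0.1657, 0.2476]
tcp_rot: [[0.237, 0.834, 0.497], [0.963, -0.27, -0.006], [0.129, 0.48, -0.867]]
force: [1.2, -0.4, 0.6]
width: 0.0177
```

```bash
python3 - <<'E'
from h import *
from workcell import telemetry
s=telemetry.state(); pose=np.load("pose.npy")
P,R=tgt(pose,165,.025,.12); print(s["tool_pos"],s["time_s"],s["width"],s["qpos"],s["force"]); print(rel(s["tool_pos"],s["tcp_rot"],P,R))
E
```

```text
[ 0.38405388 -0.16569114  0.24757928] 2.35 0.01766721956574612 [-0.70105074 -0.82736389  2.16981787  0.3271292   1.39206715 -0.4173103 ] [ 1.1532765  -0.4373029   0.61206667]
(array([ 0.0832, -0.0221,  0.0495]), array([-0.0029,  0.0001, -0.0002]))
```

Request:
{"fn": "jog_arm", "kwargs": {
  "plan": [
    [[0.083,-0.022,0.05],[0,0,0],0],
    [[0.083,-0.022,0.05],[0,0,0],0],
    [[0.083,-0.022,0.05],[0,0,0],0],
    [[0.083,-0.022,0.05],[0,0,0],0]
  ]
}}

```text
time_s: 2.85
tool_pos: [0.4222, -0.0855, 0.2048]
tcp_rot: [[0.235, 0.84, 0.489], [0.963, -0.269, -0.002], [0.13, 0.471, -0.872]]
force: [-0.3, -0.4, 0.3]
width: 0.0006
```

```bash
python3 - <<'E'
from h import *
from workcell import telemetry, read_camera
s=telemetry.state(); pose=np.load("pose.npy")
P,R=tgt(pose,165,.025,.12); print(s["tool_pos"],s["time_s"],s["width"],s["qpos"],s["force"]); print(rel(s["tool_pos"],s["tcp_rot"],P,R))
for n in ["wrist","top"]:
    p=read_camera(n);  pickle.dump(p,open(f"{n}1.pkl","wb"))
    if n=="wrist": overlay(p,pose,np.radians(201),"pics/wrist1.png",(0,0,560,420),1.4)
    else: overlay(p,pose,np.radians(201),"pics/top1.png",(210,130,480,310),2.95)
E
```

```text
[ 0.42224308 -0.08552385  0.20477067] 2.85 0.0006464240338713281 [-0.3893407  -0.82973604  2.23713988  0.19449601  1.26076999 -0.13119139] [-0.34127356 -0.41930231  0.30045699]
(array([ 0.0026, -0.0118, -0.006 ]), array([-0.0136, -0.0015,  0.0012]))
```

View pics/wrist1.png

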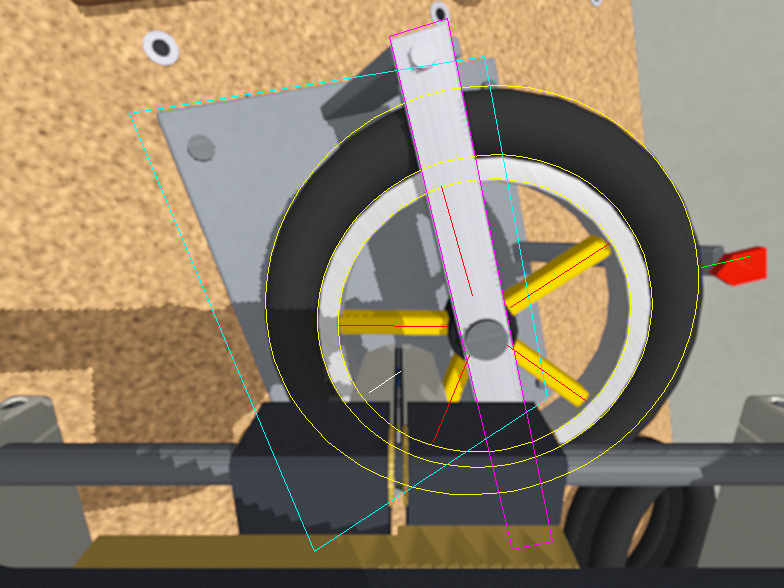

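View pics/top1.png

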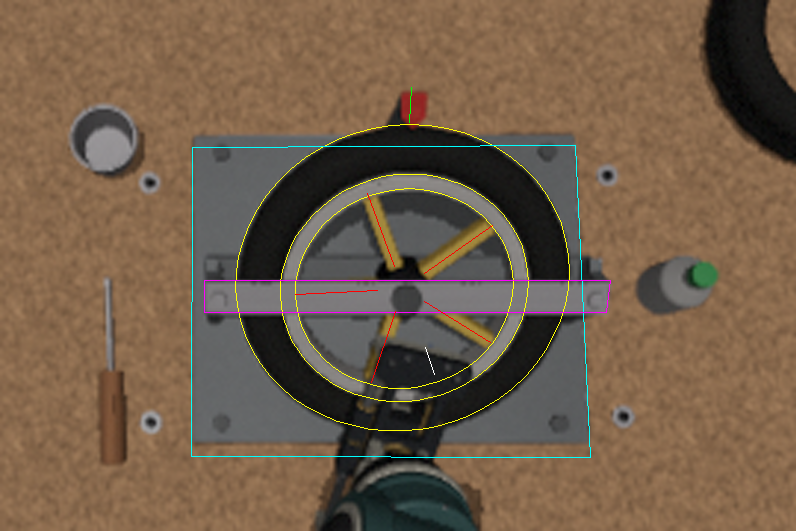

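```bash
python3 - <<'E'
from h import *
from workcell import telemetry
s=telemetry.state(); pose=np.load("pose.npy")
for n in (.06,-.012):
    P,R=tgt(pose,165,.025,n); print(P, rel(s["tool_pos"],s["tcp_rot"],P,R))
p=pickle.load(open("wrist1.pkl","rb"))
print(proj(p,[s["tool_pos"]+d*s["tcp_rot"][:,2] for d in (0,.06,.13)])*1.4)
E
```

```text
[ 0.43999498 -0.08027893  0.15283825] (array([ 0.0036, -0.0113,  0.0542]), array([-0.013 , -0.0002, -0.0012]))
[ 0.47599165 -0.08076818  0.09048442] (array([ 0.0035, -0.0104,  0.1262]), array([-0.013 , -0.0002, -0.0012]))
[[402.16766806 365.04193549]
 [401.1332378  318.42603556]
 [400.41410361 286.01874032]]
```

Request:
{"fn": "jog_arm", "kwargs": {
  "plan": [
    [[0.0036,-0.0113,0.03],[-0.013,0,0],0],
    [[0.0036,-0.0113,0.0542],[-0.013,0,0],0],
    [[0.0036,-0.0113,0.0542],[-0.013,0,0],0]
  ]
}}

```text
time_s: 3.32
tool_pos: [0.4396, -0.08, 0.1509]
tcp_rot: [[0.239, 0.834, 0.497], [0.962, -0.272, -0.006], [0.131, 0.48, -0.867]]
force: [0.4, 0.2, 0.5]
width: 0.0006
```

```bash
python3 - <<'E'
from h import *
from workcell import telemetry
s=telemetry.state(); pose=np.load("pose.npy"); print(s["tool_pos"],s["qpos"])
for n in (.06,-.012):
    P,R=tgt(pose,165,.025,n); print(P, rel(s["tool_pos"],s["tcp_rot"],P,R))
E
```

```text
[ 0.43961553 -0.08002274  0.15094613] [-0.3496381  -0.78561394  2.30489367  0.18329669  1.13295969 -0.10898511]
[ 0.43999498 -0.08027893  0.15283825] (array([ 0.0001,  0.0013, -0.0015]), array([-0.0031, -0.0003, -0.0019]))
[ 0.47599165 -0.08076818  0.09048442] (array([0.0001, 0.0015, 0.0705]), array([-0.0031, -0.0003, -0.0019]))
```

Request:
{"fn": "jog_arm", "kwargs": {
  "plan": [
    [[0,0.001,0.02],[0,0,0],0],
    [[0,0.0015,0.04],[0,0,0],0],
    [[0,0.0015,0.058],[0,0,0],0],
    [[0,0.0015,0.0705],[0,0,0],0],
    [[0,0.0015,0.0705],[0,0,0],0]
  ]
}}

```text
time_s: 3.95
tool_pos: [0.4765, -0.0801, 0.0917]
tcp_rot: [[0.237, 0.834, 0.499], [0.963, -0.271, -0.005], [0.131, 0.481, -0.867]]
force: [0.2, 0.3, 0.1]
width: 0.0004
```

```bash
cat > arc.py <<'E'
import sys
from h import *
from workcell import telemetry, read_camera
s=telemetry.state(); pose=np.load("pose.npy"); print(s["tool_pos"],s["qpos"],s["force"],s["time_s"])
# current virtual spoke angle & offset from measured pose
Rz=S([0,0,pose[2]],np.eye(3)).T
y=Rz.T@s["tcp_rot"][:,1]; a=np.degrees(np.arctan2(-y[1],-y@U))%360
d=Rz.T@(s["tool_pos"]-S(pose,C)[0]); ar=np.radians(a)
print("tool spoke ang",a,"rho",d@(np.cos(ar)*U+np.sin(ar)*Y),"off",-d@(-np.sin(ar)*U+np.cos(ar)*Y),"n",d@N)
n=float(sys.argv[1])
for x in sys.argv[2:]:
    ang,off=map(float,x.split(",")); P,R=tgt(pose,ang,off,n); print(x,*[v.tolist() for v in rel(s["tool_pos"],s["tcp_rot"],P,R)])
E
python3 arc.py -.012 165,.025 165,.020 165,.016 167,.0145 169,.0145 172,.0145 175,.0145 178,.0145 181,.0145
```

```text
[ 0.47650802 -0.08014627  0.09174704] [-0.31281014 -0.63378789  2.32315949  0.18249233  0.95777336 -0.10490129] [0.17780835 0.28606615 0.07880695] 3.95
tool spoke ang 164.97706222149134 rho 0.06613847895875614 off 0.025858197346956376 n -0.011160469639993382
165,.025 [-0.0009, -0.0009, 0.0008] [-0.0018, -0.0011, -0.0004]
165,.020 [-0.0059, -0.0009, 0.0008] [-0.0018, -0.0011, -0.0004]
165,.016 [-0.0099, -0.0009, 0.0008] [-0.0018, -0.0011, -0.0004]
167,.0145 [-0.0137, -0.0013, 0.0008] [-0.0018, -0.0011, -0.0353]
169,.0145 [-0.0161, -0.0017, 0.0008] [-0.0017, -0.0011, -0.0702]
172,.0145 [-0.0197, -0.0021, 0.0008] [-0.0017, -0.0012, -0.1226]
175,.0145 [-0.0232, -0.0024, 0.0008] [-0.0017, -0.0012, -0.1749]
178,.0145 [-0.0268, -0.0024, 0.0008] [-0.0016, -0.0013, -0.2273]
181,.0145 [-0.0304, -0.0023, 0.0008] [-0.0016, -0.0013, -0.2797]
```

Request:
{"fn": "jog_arm", "kwargs": {
  "plan": [
    [[-0.004,0,0],[0,0,0],0],
    [[-0.007,0,0],[0,0,0],0],
    [[-0.0095,0,0],[0,0,0],0],
    [[-0.012,-0.001,0],[0,0,-0.018],0],
    [[-0.0145,-0.0014,0],[0,0,-0.046],0],
    [[-0.0173,-0.0018,0],[0,0,-0.087],0],
    [[-0.0197,-0.0021,0],[0,0,-0.1226],0]
  ]
}}

```text
time_s: 4.82
tool_pos: [0.4702, -0.098, 0.0883]
tcp_rot: [[0.13, 0.856, 0.5], [0.989, -0.147, -0.005], [0.07, 0.495, -0.866]]
force: [0.0, 2.5, 2.4]
width: 0.0003
```

```bash
python3 arc.py -.012 172,.0145 175,.0145 178,.0145 181,.0145 184,.0145 187,.0145 190,.0145 193,.0145 196,.0145 
```

```text
[ 0.47017778 -0.09804106  0.08827312] [-0.37045083 -0.63613727  2.33043109  0.2164641   0.96357712 -0.30108336] [0.0163337  2.52532282 2.42643152] 4.825
tool spoke ang 172.19437935263542 rho 0.06686705695213263 off 0.015198143365308732 n -0.01112574883259155
172,.0145 [-0.0005, -0.0001, 0.0009] [-0.0007, -0.0019, 0.0034]
175,.0145 [-0.004, -0.0008, 0.0009] [-0.0007, -0.0019, -0.049]
178,.0145 [-0.0076, -0.0013, 0.0009] [-0.0006, -0.0019, -0.1013]
181,.0145 [-0.0111, -0.0016, 0.0009] [-0.0006, -0.002, -0.1537]
184,.0145 [-0.0147, -0.0017, 0.0008] [-0.0005, -0.002, -0.206]
187,.0145 [-0.0183, -0.0016, 0.0008] [-0.0005, -0.002, -0.2584]
190,.0145 [-0.0219, -0.0014, 0.0008] [-0.0004, -0.002, -0.3108]
193,.0145 [-0.0254, -0.0009, 0.0008] [-0.0004, -0.002, -0.3631]
196,.0145 [-0.029, -0.0003, 0.0008] [-0.0003, -0.002, -0.4155]
```

Request:
{"fn": "jog_arm", "kwargs": {
  "plan": [
    [[-0.004,-0.0008,0],[0,0,-0.049],0],
    [[-0.0076,-0.0013,0],[0,0,-0.101],0],
    [[-0.0111,-0.0016,0],[0,0,-0.154],0],
    [[-0.0147,-0.0017,0],[0,0,-0.206],0],
    [[-0.0183,-0.0016,0],[0,0,-0.258],0],
    [[-0.0219,-0.0014,0],[0,0,-0.311],0],
    [[-0.0254,-0.0009,0],[0,0,-0.363],0],
    [[-0.029,-0.0003,0],[0,0,-0.4155],0]
  ]
}}

```text
time_s: 5.82
tool_pos: [0.4658, -0.1266, 0.0857]
tcp_rot: [[-0.227, 0.836, 0.499], [0.964, 0.265, -0.004], [-0.136, 0.48, -0.867]]
force: [-1.8, 3.1, 1.6]
width: 0.0006
```

```bash
python3 arc.py -.012 199,.0145 202,.0145 205,.0145 208,.0145 211,.0145 214,.0145 217,.0145 220,.0145
python3 - <<'E'
from h import *
from workcell import read_camera
p=read_camera("wrist"); overlay(p,np.load("pose.npy"),np.radians(231),"pics/wrist2.png",(0,0,560,420),1.4)
E
```

```text
[ 0.46583855 -0.12655505  0.08569337] [-0.45364459 -0.6153964   2.3229756   0.26300137  0.97123468 -0.81814832] [-1.80143914  3.1430633   1.61794142] 5.825
tool spoke ang 196.02720862932713 rho 0.06744084089402387 off 0.014762196865405513 n -0.011384217349218498
199,.0145 [-0.0038, -0.0002, 0.0006] [-0.0006, -0.0027, -0.0519]
202,.0145 [-0.0073, -0.0007, 0.0006] [-0.0005, -0.0027, -0.1042]
205,.0145 [-0.0109, -0.001, 0.0006] [-0.0004, -0.0027, -0.1566]
208,.0145 [-0.0145, -0.0011, 0.0006] [-0.0004, -0.0027, -0.209]
211,.0145 [-0.0181, -0.001, 0.0006] [-0.0003, -0.0027, -0.2613]
214,.0145 [-0.0216, -0.0008, 0.0006] [-0.0002, -0.0027, -0.3137]
217,.0145 [-0.0252, -0.0003, 0.0005] [-0.0001, -0.0027, -0.366]
220,.0145 [-0.0287, 0.0003, 0.0005] [-0.0001, -0.0027, -0.4184]
```

View pics/wrist2.png

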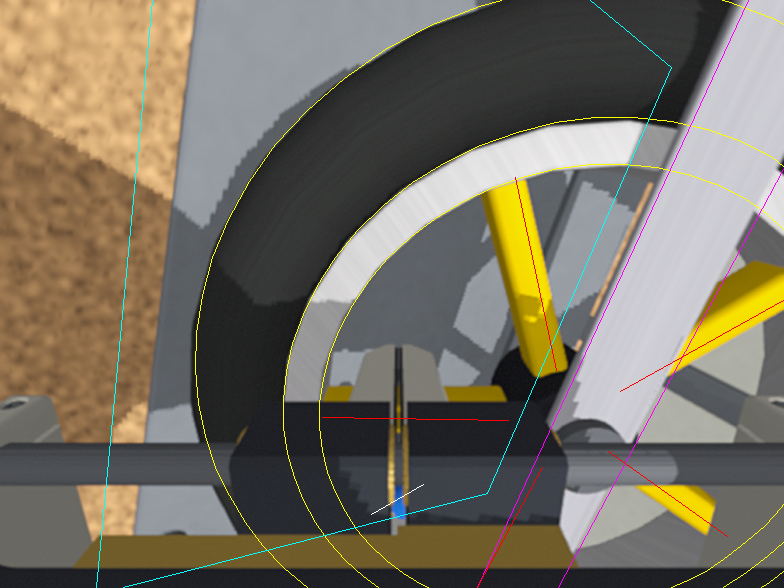

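Request:
{"fn": "jog_arm", "kwargs": {
  "plan": [
    [[-0.0038,-0.0004,0],[0,0,-0.052],0],
    [[-0.0073,-0.0007,0],[0,0,-0.104],0],
    [[-0.0109,-0.001,0],[0,0,-0.157],0],
    [[-0.0145,-0.0011,0],[0,0,-0.209],0],
    [[-0.0181,-0.001,0],[0,0,-0.261],0],
    [[-0.0216,-0.0008,0],[0,0,-0.314],0],
    [[-0.0252,-0.0003,0],[0,0,-0.366],0],
    [[-0.0287,0.0003,0],[0,0,-0.418],0]
  ]
}}

```text
time_s: 6.88
tool_pos: [0.4722, -0.1542, 0.0892]
tcp_rot: [[-0.547, 0.673, 0.498], [0.775, 0.632, -0.005], [-0.318, 0.383, -0.867]]
force: [-4.9, 2.7, -0.2]
width: 0.0006
```

```bash
python3 arc.py -.012 223,.0145 226,.0145 229,.0145 232,.0145 234,.0145 235,.0145 235,.019 235,.023
```

```text
[ 0.47222781 -0.15418252  0.08922376] [-0.51513025 -0.5632959   2.28685111  0.29617603  0.97349967 -1.31054711] [-4.88638889  2.67610128 -0.20604984] 6.875
tool spoke ang 219.90564492247208 rho 0.06751130830058302 off 0.01478358711608935 n -0.011708883507985038
223,.0145 [-0.0039, -0.0002, 0.0003] [-0.0003, -0.0033, -0.054]
226,.0145 [-0.0075, -0.0006, 0.0003] [-0.0003, -0.0033, -0.1064]
229,.0145 [-0.0111, -0.0009, 0.0003] [-0.0002, -0.0033, -0.1587]
232,.0145 [-0.0146, -0.001, 0.0002] [-0.0001, -0.0033, -0.2111]
234,.0145 [-0.017, -0.001, 0.0002] [-0.0, -0.0033, -0.246]
235,.0145 [-0.0182, -0.001, 0.0002] [0.0, -0.0033, -0.2634]
235,.019 [-0.0139, -0.0021, 0.0002] [0.0, -0.0033, -0.2634]
235,.023 [-0.01, -0.0032, 0.0003] [0.0, -0.0033, -0.2634]
```

Request:
{"fn": "jog_arm", "kwargs": {
  "plan": [
    [[-0.0038,-0.0004,0],[0,0,-0.053],0],
    [[-0.0075,-0.0006,0],[0,0,-0.106],0],
    [[-0.0111,-0.0009,0],[0,0,-0.159],0],
    [[-0.0146,-0.001,0],[0,0,-0.211],0],
    [[-0.017,-0.001,0],[0,0,-0.246],0],
    [[-0.0182,-0.001,0],[0,0,-0.263],0],
    [[-0.014,-0.002,0],[0,0,-0.263],0],
    [[-0.01,-0.0032,0],[0,0,-0.263],0]
  ]
}}

```text
time_s: 7.88
tool_pos: [0.476, -0.1639, 0.092]
tcp_rot: [[-0.701, 0.509, 0.5], [0.585, 0.811, -0.005], [-0.408, 0.289, -0.866]]
force: [-0.3, 0.5, -1.1]
width: 0.0004
```

Request:
{"fn": "jog_arm", "kwargs": {
  "plan": [
    [[0.001,0,-0.03],[0,0,0],0],
    [[0.001,0,-0.072],[0,0,0],0],
    [[0.001,0,-0.072],[0,0,0],0]
  ]
}}

```text
time_s: 8.25
tool_pos: [0.4395, -0.1636, 0.1573]
tcp_rot: [[-0.699, 0.508, 0.503], [0.584, 0.811, -0.008], [-0.413, 0.289, -0.864]]
force: [0.3, -0.1, -1.3]
width: 0.0001
```

```bash
python3 arc.py .06 200,.025 165,.025
python3 - <<'E'
from h import *
from workcell import read_camera
p=read_camera("wrist"); overlay(p,np.load("pose.npy"),np.radians(274),"pics/wrist3.png",(0,0,560,420),1.4)
p=read_camera("top"); overlay(p,np.load("pose.npy"),np.radians(274),"pics/top3.png",(210,130,480,310),2.95)
E
```

```text
[ 0.43951624 -0.16360236  0.15731033] [-0.58874836 -0.6907589   2.24864343  0.30417514  1.14614571 -1.59727107] [ 0.28952893 -0.09939643 -1.32037674] 8.25
tool spoke ang 234.90476142292061 rho 0.06610487551623796 off 0.021312977353394068 n 0.06354608445708575
200,.025 [0.0375, 0.0255, 0.0034] [0.0026, 0.0035, 0.6092]
165,.025 [0.0502, 0.0666, 0.0034] [0.0037, 0.0027, 1.2201]
```

View pics/wrist3.png

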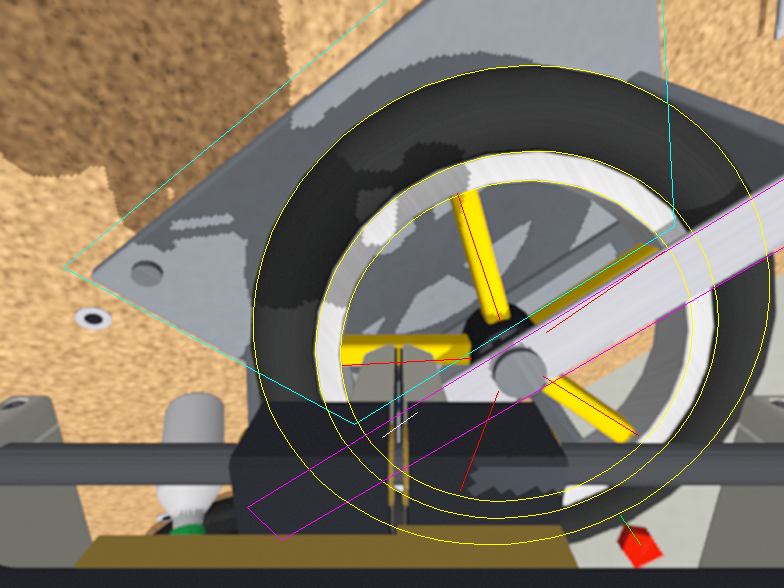

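View pics/top3.png

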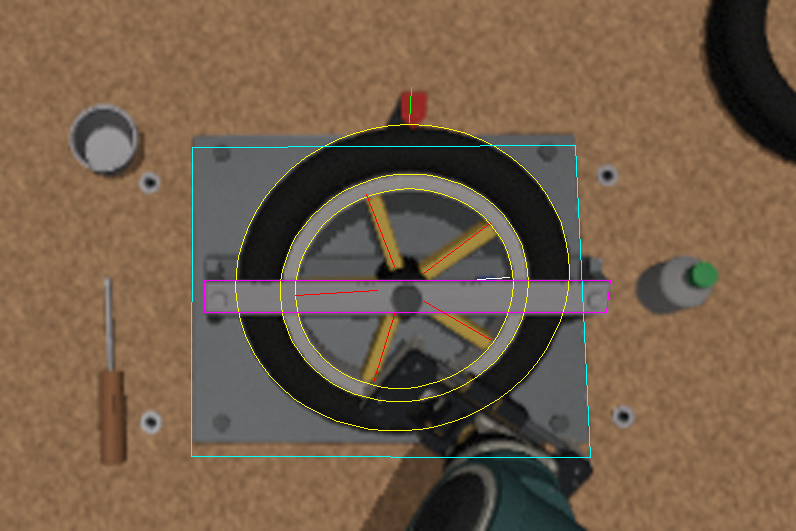

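Request:
{"fn": "jog_arm", "kwargs": {
  "plan": [
    [[0.008,0.004,0.003],[0,0,0.15],0],
    [[0.018,0.01,0.003],[0,0,0.32],0],
    [[0.029,0.018,0.003],[0,0,0.48],0],
    [[0.0375,0.0255,0.003],[0,0,0.61],0],
    [[0.042,0.037,0.003],[0,0,0.78],0],
    [[0.046,0.049,0.003],[0,0,0.95],0],
    [[0.049,0.06,0.003],[0.003,0.003,1.1],0],
    [[0.0502,0.0666,0.0034],[0.0037,0.0027,1.22],0]
  ]
}}

```text
time_s: 9.35
tool_pos: [0.4399, -0.0789, 0.1482]
tcp_rot: [[0.24, 0.836, 0.494], [0.962, -0.275, -0.003], [0.133, 0.476, -0.869]]
force: [-0.5, 0.3, -0.1]
width: 0.0004
```

```bash
python3 arc.py -.012 165,.025
python3 - <<'E'
from h import *
from workcell import read_camera
p=read_camera("wrist"); overlay(p,np.load("pose.npy"),np.radians(276),"pics/wrist4.png",(0,0,560,420),1.4)
E
```

```text
[ 0.43987324 -0.07888865  0.14823914] [-0.34749166 -0.78133318  2.30630774  0.18420574  1.1314204  -0.1057879 ] [-0.47926318  0.33532154 -0.11661021] 9.35
tool spoke ang 164.73778962396818 rho 0.06981514846288171 off 0.025395255323523453 n 0.056087366281398016
165,.025 [-0.0008, 0.0032, 0.0681] [-0.0074, -0.0021, -0.0046]
```

View pics/wrist4.png

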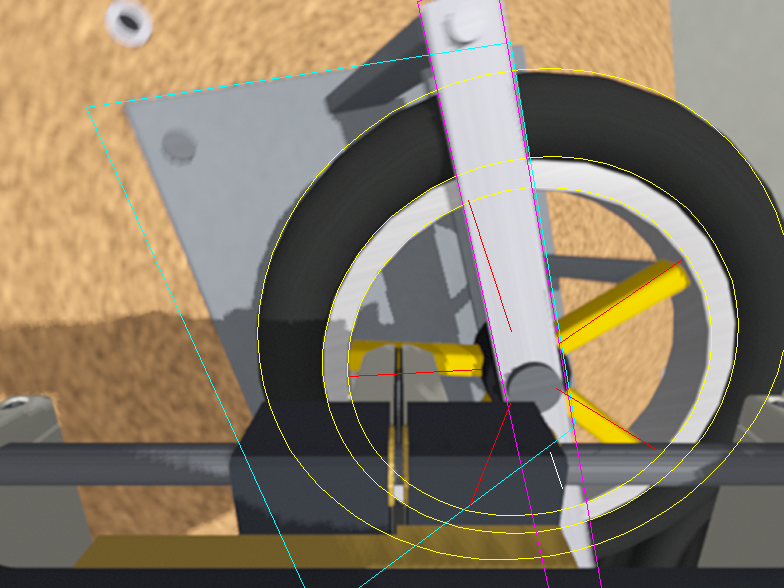

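Request:
{"fn": "jog_arm", "kwargs": {
  "plan": [
    [[0.0005,0.003,0.018],[0,0,0],0],
    [[0.001,0.003,0.038],[-0.006,-0.002,-0.005],0],
    [[0.001,0.003,0.056],[-0.007,-0.002,-0.005],0],
    [[0.001,0.003,0.068],[-0.007,-0.002,-0.005],0]
  ]
}}

```text
time_s: 9.9
tool_pos: [0.4761, -0.0796, 0.0902]
tcp_rot: [[0.232, 0.835, 0.499], [0.964, -0.264, -0.007], [0.126, 0.483, -0.866]]
force: [0.7, -0.1, 0.1]
width: 0.0005
```

```bash
python3 arc.py -.012 165,.025 165,.016 168,.0145 171,.0145 174,.0145
```

```text
[ 0.47608122 -0.07961304  0.09021028] [-0.31045819 -0.63516508  2.32663334  0.17990003  0.95403747 -0.10804263] [ 0.70352951 -0.07447218  0.11832854] 9.9
tool spoke ang 165.34179725608047 rho 0.06721298378309101 off 0.02649936181763824 n -0.01227434247151873
165,.025 [-0.0011, 0.0004, -0.0003] [-0.0007, 0.0003, 0.006]
165,.016 [-0.0101, 0.0003, -0.0003] [-0.0007, 0.0003, 0.006]
168,.0145 [-0.0151, -0.0004, -0.0003] [-0.0007, 0.0003, -0.0464]
171,.0145 [-0.0187, -0.0009, -0.0003] [-0.0007, 0.0003, -0.0988]
174,.0145 [-0.0223, -0.0012, -0.0003] [-0.0007, 0.0002, -0.1511]
```

Request:
{"fn": "jog_arm", "kwargs": {
  "plan": [
    [[-0.004,0,0],[0,0,0],0],
    [[-0.007,0,0],[0,0,0],0],
    [[-0.0095,0,0],[0,0,0],0],
    [[-0.012,-0.0003,0],[0,0,-0.013],0],
    [[-0.0145,-0.0005,0],[0,0,-0.039],0],
    [[-0.0172,-0.0008,0],[0,0,-0.077],0],
    [[-0.0199,-0.001,0],[0,0,-0.116],0],
    [[-0.0223,-0.0012,0],[0,0,-0.151],0]
  ]
}}

```text
time_s: 10.9
tool_pos: [0.47, -0.1011, 0.0889]
tcp_rot: [[0.103, 0.859, 0.501], [0.993, -0.115, -0.007], [0.051, 0.499, -0.865]]
force: [-2.4, 4.6, 2.4]
width: 0.0006
```

Request:
{"fn": "jog_arm", "kwargs": {
  "plan": [
    [[-0.0038,-0.0004,0],[0,0,-0.052],0],
    [[-0.0073,-0.0007,0],[0,0,-0.104],0],
    [[-0.0109,-0.001,0],[0,0,-0.157],0],
    [[-0.0145,-0.0011,0],[0,0,-0.209],0],
    [[-0.0181,-0.001,0],[0,0,-0.261],0],
    [[-0.0216,-0.0008,0],[0,0,-0.314],0],
    [[-0.0252,-0.0003,0],[0,0,-0.366],0],
    [[-0.0287,0.0003,0],[0,0,-0.418],0]
  ]
}}

```text
time_s: 11.9
tool_pos: [0.467, -0.1296, 0.0872]
tcp_rot: [[-0.255, 0.827, 0.501], [0.954, 0.298, -0.007], [-0.155, 0.476, -0.866]]
force: [-2.6, 3.3, 0.7]
width: 0.0004
```

```bash
python3 arc.py -.012 198,.0145 201,.0145 222,.0145
```

```text
[ 0.46695647 -0.12963278  0.08719113] [-0.45869534 -0.61193524  2.31905832  0.26381156  0.96975183 -0.85784907] [-2.63100437  3.26005083  0.67438811] 11.9
tool spoke ang 198.03055873389764 rho 0.06616433602903411 off 0.01365624218432842 n -0.010666949517225823
198,.0145 [0.0009, -0.0008, 0.0013] [0.0005, 0.0007, 0.0005]
201,.0145 [-0.0026, -0.0015, 0.0013] [0.0005, 0.0007, -0.0518]
222,.0145 [-0.0276, -0.0009, 0.0014] [0.0003, 0.0008, -0.4183]
```

Request:
{"fn": "jog_arm", "kwargs": {
  "plan": [
    [[-0.0036,-0.0006,0.0005],[0,0,-0.052],0],
    [[-0.007,-0.0012,0.001],[0,0,-0.104],0],
    [[-0.0103,-0.0017,0.001],[0,0,-0.157],0],
    [[-0.0137,-0.0019,0.001],[0,0,-0.209],0],
    [[-0.0172,-0.0019,0.001],[0,0,-0.261],0],
    [[-0.0206,-0.0018,0.001],[0,0,-0.314],0],
    [[-0.0241,-0.0014,0.001],[0,0,-0.366],0],
    [[-0.0276,-0.0009,0.001],[0,0,-0.418],0]
  ]
}}

```text
time_s: 12.9
tool_pos: [0.4739, -0.1562, 0.0903]
tcp_rot: [[-0.569, 0.652, 0.501], [0.751, 0.66, -0.007], [-0.335, 0.372, -0.865]]
force: [0.2, 4.5, 0.5]
width: 0.0004
```

Request:
{"fn": "jog_arm", "kwargs": {
  "plan": [
    [[-0.0038,-0.0004,0],[0,0,-0.053],0],
    [[-0.0075,-0.0006,0],[0,0,-0.106],0],
    [[-0.0111,-0.0009,0],[0,0,-0.159],0],
    [[-0.0138,-0.001,0],[0,0,-0.2],0],
    [[-0.0155,-0.001,0],[0,0,-0.225],0],
    [[-0.012,-0.002,0],[0,0,-0.225],0],
    [[-0.0078,-0.003,0],[0,0,-0.225],0],
    [[-0.0078,-0.003,0],[0,0,-0.225],0]
  ]
}}

```text
time_s: 13.9
tool_pos: [0.4762, -0.1639, 0.0918]
tcp_rot: [[-0.698, 0.511, 0.501], [0.587, 0.809, -0.008], [-0.41, 0.289, -0.865]]
force: [0.0, 0.2, -0.9]
width: 0.0005
```

Request:
{"fn": "jog_arm", "kwargs": {
  "plan": [
    [[0.001,0,-0.03],[0,0,0],0],
    [[0.001,0,-0.072],[0,0,0],0],
    [[0.001,0,-0.072],[0,0,0],0]
  ]
}}

```text
time_s: 14.28
tool_pos: [0.4399, -0.1636, 0.1572]
tcp_rot: [[-0.696, 0.511, 0.505], [0.587, 0.81, -0.011], [-0.414, 0.289, -0.863]]
force: [-0.2, -1.0, -0.1]
width: 0.0003
```

```bash
python3 arc.py .06 200,.025 165,.027
python3 - <<'E'
from h import *
from workcell import read_camera
p=read_camera("wrist"); overlay(p,np.load("pose.npy"),np.radians(347),"pics/wrist5.png",(0,0,560,420),1.4)
p=read_camera("top"); pickle.dump(p,open("top5.pkl","wb")); overlay(p,np.load("pose.npy"),np.radians(347),"pics/top5.png",(210,130,480,310),2.95)
E
```

```text
[ 0.43985142 -0.16355685  0.15719522] [-0.58694704 -0.69220736  2.25004836  0.30238654  1.14269636 -1.59217076] [-0.15712117 -0.96963412 -0.0918139 ] 14.275
tool spoke ang 234.74441487135837 rho 0.06598938119791581 off 0.02096721076145288 n 0.06327913131896769
200,.025 [0.0378, 0.0252, 0.003] [0.0025, 0.0066, 0.6064]
165,.027 [0.0513, 0.0681, 0.003] [0.0046, 0.0058, 1.2173]
```

View pics/wrist5.png

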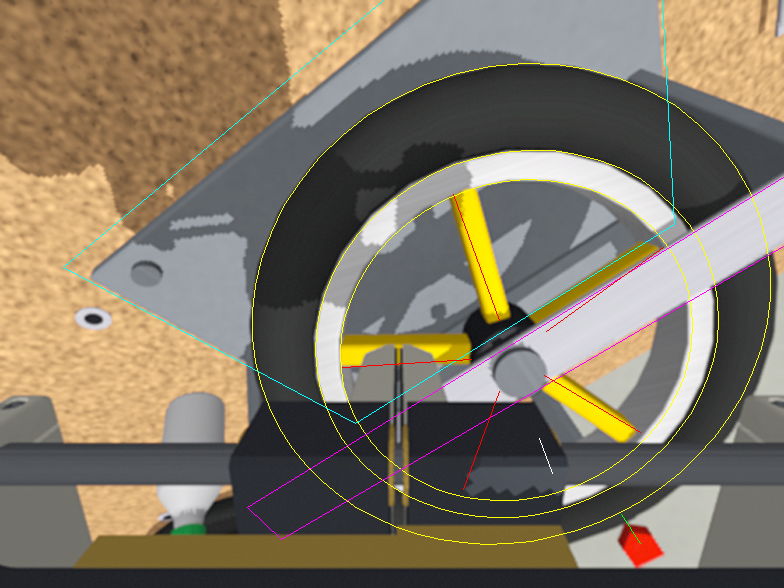

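View pics/top5.png

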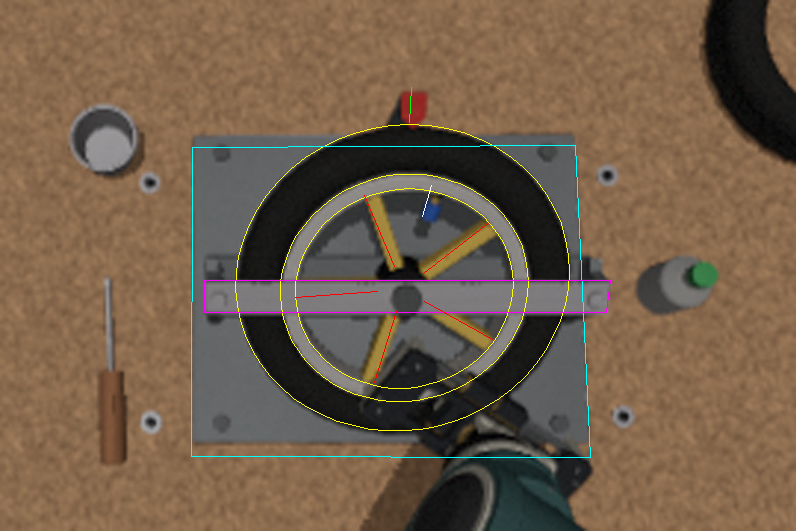

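```bash
cat > ang.py <<'E'
from h import *
def unproj(p,pose,q,n):
    f=p["frame"].shape[0]/2/np.tan(np.radians(p["fov_y"]/2)); R=np.asarray(p["R"]); t=np.asarray(p["t"])
    d=np.c_[(q[:,0]-p["cx"])/f,(q[:,1]-p["cy"])/f,np.ones(len(q))]@R; o=-R.T@t
    Rz=S([0,0,pose[2]],np.eye(3)).T; Nw=Rz@N; c=S(pose,C+n*N)[0]
    k=((c-o)@Nw)/(d@Nw); X=o+k[:,None]*d-c; return X@(Rz@U),X@(Rz@Y)
def wheel_angle(p,pose,n=.008,th0=None):
    h=cv2.cvtColor(p["frame"],cv2.COLOR_RGB2HSV); f=p["frame"].astype(int)
    m=(h[...,0]>20)&(h[...,0]<32)&(h[...,1]>140)&(h[...,2]>70)
    q=np.argwhere(m)[:,::-1].astype(float); u,v=unproj(p,pose,q,n)
    r=np.hypot(u,v); k=(r>.03)&(r<.1)&(np.abs(u)>.02); u,v=u[k],v[k]
    best=None
    for t0 in (np.arange(0,72,6) if th0 is None else [th0]):
        def res(x,full=False):
            a=np.arctan2(v-x[2],u-x[1]); r=np.hypot(v-x[2],u-x[1]); da=(a-np.radians(x[0]+36)+np.pi/5)%(2*np.pi/5)-np.pi/5
            return np.r_[r*np.sin(da)*1000, np.array(x[1:])*500]
        s=least_squares(res,[t0,0,0],loss="soft_l1",f_scale=4,x_scale=[5,.003,.003])
        if best is None or s.cost<best.cost: best=s
    # valve
    mb=(f[:,:,2]>f[:,:,0]+50)&(f[:,:,2]>f[:,:,1]+30); qb=np.argwhere(mb)[:,::-1].astype(float)
    ub,vb=unproj(p,pose,qb,.0); kb=np.hypot(ub,vb)<.1
    va=np.degrees(np.arctan2(vb[kb].mean(),ub[kb].mean()))%360 if kb.any() else None
    return best.x[0]%72, best.x[1:]*1000, len(u), best.cost, va, (ub[kb].mean(),vb[kb].mean()) if kb.any() else None
if __name__=="__main__":
    import sys
    pose=np.load("pose.npy")
    for nm in sys.argv[1:]:
        print(nm,wheel_angle(pickle.load(open(nm,"rb")),pose))
E
python3 ang.py top0.pkl top5.pkl wrist1.pkl
python3 - <<'E'
from ang import *
p=pickle.load(open("top5.pkl","rb")); h=cv2.cvtColor(p["frame"],cv2.COLOR_RGB2HSV)
m=(h[...,0]<5)&(h[...,1]>180)&(h[...,2]>100); q=np.argwhere(m)[:,::-1].astype(float); k=(q[:,0]>300)&(q[:,0]<400)&(q[:,1]>150)&(q[:,1]<180); q=q[k]
u,v=unproj(p,np.load("pose.npy"),q,0); print(len(q),u.min(),u.max(),u.mean(),v.mean())
E
```

```text
top0.pkl (np.float64(56.99951485029943), array([0.93216237, 0.39945612]), 465, np.float64(3416.8633769017583), np.float64(200.89845794441604), (np.float64(-0.07483747239410539), np.float64(-0.028575343945703442)))
top5.pkl (np.float64(55.36526338110881), array([1.09082251, 0.51400933]), 470, np.float64(3467.504762726241), np.float64(342.4636385096938), (np.float64(0.07219900430291382), np.float64(-0.022814643261458486)))
wrist1.pkl (np.float64(56.69579548855394), array([-0.98977521,  1.99753571]), 3850, np.float64(34398.59916200509), np.float64(204.19021537847428), (np.float64(-0.06840188514607101), np.float64(-0.03072698656617153)))
75 0.15440861644745565 0.18153110025679764 0.16969026367888151 -0.002488938824879967
```

Request:
{"fn": "jog_arm", "kwargs": {
  "plan": [
    [[0.008,0.004,0.003],[0,0,0.15],0],
    [[0.018,0.01,0.003],[0,0,0.32],0],
    [[0.029,0.018,0.003],[0,0,0.48],0],
    [[0.0378,0.0252,0.003],[0,0,0.61],0],
    [[0.042,0.037,0.003],[0,0,0.78],0],
    [[0.046,0.049,0.003],[0.003,0.006,0.95],0],
    [[0.049,0.06,0.003],[0.004,0.006,1.1],0],
    [[0.0513,0.0681,0.003],[0.0046,0.0058,1.217],0]
  ]
}}

```text
time_s: 15.38
tool_pos: [0.4403, -0.0769, 0.1484]
tcp_rot: [[0.24, 0.835, 0.494], [0.962, -0.275, -0.003], [0.133, 0.476, -0.869]]
force: [-0.5, -0.2, -0.7]
width: 0.0004
```

```bash
python3 arc.py -.012 163,.027
```

```text
[ 0.44028836 -0.07694851  0.14837876] [-0.34080152 -0.78188134  2.30638822  0.18064435  1.13044097 -0.09839654] [-0.54844147 -0.17925483 -0.70565451] 15.375
tool spoke ang 164.7387546733351 rho 0.06993472899871074 off 0.02738040469209512 n 0.05601392799168002
163,.027 [0.0015, 0.0043, 0.068] [-0.0072, -0.0019, 0.0303]
```

Request:
{"fn": "jog_arm", "kwargs": {
  "plan": [
    [[0.001,0.004,0.018],[-0.007,-0.002,0.03],0],
    [[0.0015,0.0043,0.038],[-0.007,-0.002,0.03],0],
    [[0.0015,0.0043,0.056],[-0.007,-0.002,0.03],0],
    [[0.0015,0.0043,0.068],[-0.007,-0.002,0.03],0]
  ]
}}

```text
time_s: 15.88
tool_pos: [0.4778, -0.0772, 0.0909]
tcp_rot: [[0.263, 0.826, 0.499], [0.954, -0.299, -0.007], [0.144, 0.478, -0.866]]
force: [0.4, 0.5, 0.7]
width: 0.0004
```

```bash
python3 arc.py -.012 163,.020 163,.0165 165,.0145 168,.0145 171,.0145 174,.0145 176,.0145
```

```text
[ 0.47775759 -0.07723266  0.09085761] [-0.3021542  -0.63200608  2.323801    0.17517878  0.95236248 -0.06185147] [0.35881613 0.5357139  0.68723122] 15.875
tool spoke ang 163.26140955881655 rho 0.06714945709663682 off 0.02684631355162147 n -0.012535675161603055
163,.020 [-0.0065, 0.0002, -0.0005] [-0.0008, 0.0003, 0.0046]
163,.0165 [-0.01, 0.0002, -0.0005] [-0.0008, 0.0003, 0.0046]
165,.0145 [-0.0144, -0.0003, -0.0005] [-0.0008, 0.0003, -0.0303]
168,.0145 [-0.0179, -0.0008, -0.0005] [-0.0008, 0.0003, -0.0827]
171,.0145 [-0.0215, -0.0012, -0.0005] [-0.0008, 0.0003, -0.1351]
174,.0145 [-0.0251, -0.0014, -0.0005] [-0.0008, 0.0002, -0.1874]
176,.0145 [-0.0275, -0.0014, -0.0005] [-0.0008, 0.0002, -0.2223]
```

Request:
{"fn": "jog_arm", "kwargs": {
  "plan": [
    [[-0.005,0,0],[0,0,0],0],
    [[-0.0085,0,0],[0,0,0],0],
    [[-0.0115,0,0],[0,0,-0.005],0],
    [[-0.0144,-0.0003,0],[0,0,-0.03],0],
    [[-0.0179,-0.0008,0],[0,0,-0.083],0],
    [[-0.0215,-0.0012,0],[0,0,-0.135],0],
    [[-0.0251,-0.0014,0],[0,0,-0.187],0],
    [[-0.0275,-0.0014,0],[0,0,-0.222],0]
  ]
}}

```text
time_s: 16.88
tool_pos: [0.4694, -0.1036, 0.0889]
tcp_rot: [[0.073, 0.862, 0.502], [0.997, -0.079, -0.008], [0.033, 0.501, -0.865]]
force: [-2.1, 4.5, 3.4]
width: 0.0003
```

```bash
cat > look.py <<'E'
import sys
from ang import *
from workcell import read_camera
k=sys.argv[1]; pose=np.load("pose.npy")
p=read_camera("top"); pickle.dump(p,open(f"top{k}.pkl","wb")); r=wheel_angle(p,pose); print(r)
overlay(p,pose,np.radians(r[0]-72+360 if r[0]>36 else r[0]),f"pics/top{k}.png",(210,130,480,310),2.95)
E
python3 arc.py -.012 177,.0145 178,.0145 179,.0145 180,.0145 181,.0145; python3 look.py 6
```

```text
[ 0.4694489  -0.10357357  0.08886575] [-0.38514763 -0.63624223  2.3302005   0.222902    0.96339443 -0.38586491] [-2.07477736  4.45176354  3.35506841] 16.875
tool spoke ang 176.11597184120373 rho 0.06556480340524518 off 0.014188231495570768 n -0.01028569939332131
177,.0145 [-0.0007, -0.0017, 0.0017] [0.0024, 0.0007, -0.0154]
178,.0145 [-0.0019, -0.0019, 0.0017] [0.0023, 0.0007, -0.0329]
179,.0145 [-0.0031, -0.0021, 0.0017] [0.0023, 0.0007, -0.0503]
180,.0145 [-0.0043, -0.0023, 0.0017] [0.0023, 0.0007, -0.0678]
181,.0145 [-0.0054, -0.0024, 0.0017] [0.0023, 0.0007, -0.0852]
(np.float64(69.03581398828409), array([-0.20823843,  0.25235785]), 323, np.float64(2519.8997463443143), np.float64(356.15182706123454), (np.float64(0.0750464896025044), np.float64(-0.005047961571203865)))
```

View pics/top6.png

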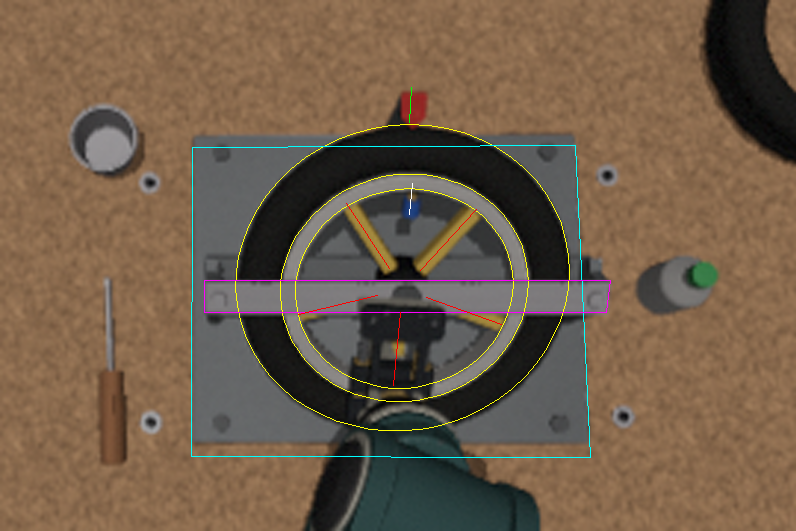

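Request:
{"fn": "jog_arm", "kwargs": {
  "plan": [
    [[-0.0012,-0.0003,0],[0,0,-0.017],0],
    [[-0.0026,-0.0006,0],[0,0,-0.037],0],
    [[-0.0026,-0.0006,0],[0,0,-0.037],0]
  ]
}}

```text
time_s: 17.3
tool_pos: [0.4688, -0.1062, 0.0882]
tcp_rot: [[0.043, 0.864, 0.502], [0.999, -0.045, -0.008], [0.015, 0.501, -0.865]]
force: [0.4, 2.2, 1.6]
width: 0.0006
```

```bash
python3 arc.py -.012 178,.0145 ; python3 look.py 7
```

```text
[ 0.46879562 -0.10615286  0.08816184] [-0.39258392 -0.63494097  2.33055978  0.22655353  0.96353751 -0.42953981] [0.36785915 2.20352349 1.6030771 ] 17.3
tool spoke ang 178.1130093360887 rho 0.06583215885590818 off 0.01384866362147197 n -0.010586225488993182
178,.0145 [0.0008, -0.0011, 0.0014] [0.002, 0.0012, 0.002]
(np.float64(71.73470667385864), array([-0.70182854, -0.22508233]), 320, np.float64(2499.277244580362), np.float64(358.6556887859887), (np.float64(0.07510127381597653), np.float64(-0.0017623988268520804)))
```

Request:
{"fn": "jog_arm", "kwargs": {
  "plan": [
    [[0.003,0,0],[0,0,0],0],
    [[0.008,0,0],[0,0,0],0],
    [[0.01,0,-0.001],[0,0,0],0],
    [[0.01,0,-0.025],[0,0,0],0],
    [[0.01,0,-0.07],[0,0,0],0],
    [[0.01,0,-0.09],[0,0,0],0],
    [[0.01,0,-0.09],[0,0,0],0]
  ]
}}

```text
time_s: 18.23
tool_pos: [0.4242, -0.0955, 0.1669]
tcp_rot: [[0.043, 0.864, 0.502], [0.999, -0.045, -0.009], [0.015, 0.502, -0.865]]
force: [0.8, 0.6, -0.1]
width: 0.0004
```

```bash
python3 look.py 8; python3 - <<'E'
from ang import *
from workcell import read_camera,telemetry
pose=np.load("pose.npy"); p=read_camera("wrist"); pickle.dump(p,open("wrist8.pkl","wb")); print(wheel_angle(p,pose))
overlay(p,pose,0,"pics/wrist8.png",(0,0,560,420),1.4); s=telemetry.state(); print(s["tool_pos"],s["qpos"])
E
```

```text
(np.float64(71.32746442578997), array([-0.63173781,  0.45910968]), 347, np.float64(2693.6116945751737), np.float64(358.6556887859887), (np.float64(0.07510127381597653), np.float64(-0.0017623988268520804)))
(np.float64(70.15293097893787), array([-4.52697772,  3.5563875 ]), 5128, np.float64(64504.26020477602), np.float64(358.6461144828617), (np.float64(0.07786905677435509), np.float64(-0.0018403696663625512)))
[ 0.42412721 -0.09527413  0.16558119] [-0.41714474 -0.82763093  2.30229309  0.21307103  1.18474287 -0.40183373]
```

View pics/wrist8.png

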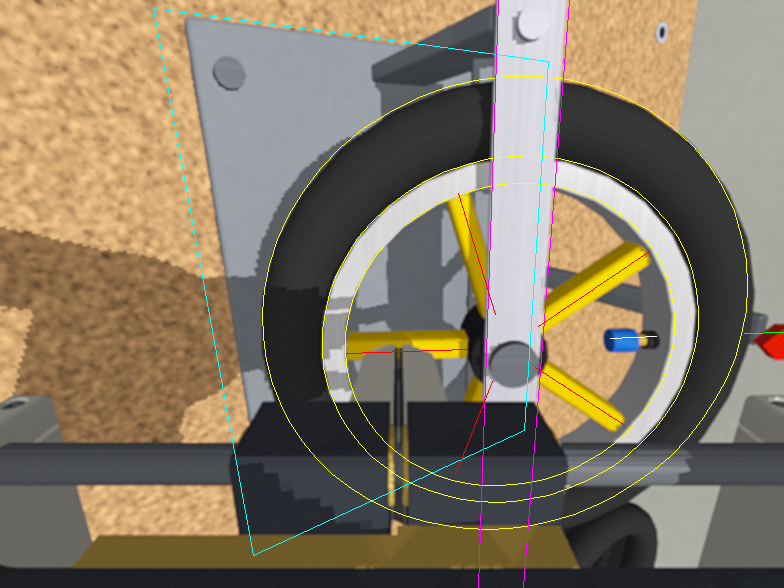

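View pics/top8.png

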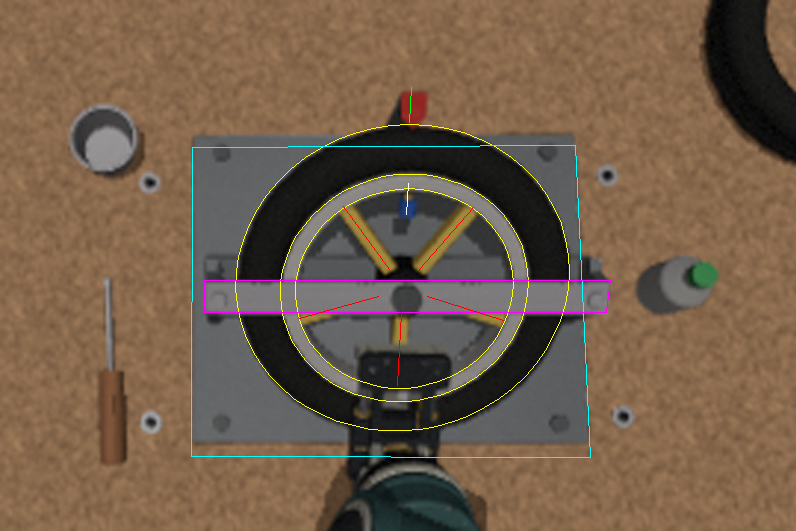

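Request:
{"fn": "jog_arm", "kwargs": {
  "plan": [
    [[0,0.01,0],[0,0,0],0],
    [[0,0.02,0],[0,0,0],0],
    [[0,0.02,0],[0,0,0],0],
    [[0,0.02,0],[0,0,0],0]
  ]
}}

```text
time_s: 18.82
tool_pos: [0.4414, -0.0961, 0.1758]
tcp_rot: [[0.043, 0.864, 0.501], [0.999, -0.045, -0.008], [0.016, 0.501, -0.865]]
force: [-0.9, 0.5, -0.4]
width: 0.0002
```

```bash
python3 - <<'E'
from workcell import telemetry, order
s=telemetry.state(); print(s["tool_pos"],s["qpos"],s["joint_vel"],s["force"],s["time_s"])
print(order.hand_in())
E
```

```text
[ 0.44136175 -0.09614419  0.1757958 ] [-0.39691783 -0.77384312  2.26038275  0.20420708  1.16978776 -0.38327942] [-0.00517288 -0.00944749  0.00479261 -0.00094571 -0.00022822  0.0006631 ] [-0.91373633  0.48295423 -0.4326678 ] 18.825
the job is handed in; nothing more can be done
None
```

The valve stem is at the top of the wheel, in line with the red pointer to within about 1–2° (5° is allowed). The job was handed in at 18.8 s; no verdict was reported.

**What I did:** I pushed three spokes in turn with the closed fingertips, all in the lower half of the wheel. That turned it about 160°. I lifted the fingers out of the wheel between pushes and took the hand away at the end, about 9 cm clear of the wheel. The highest force in the readings at the end of each move was about 6 N. Only those end-of-move values were read, so a short peak in between could have been missed.

**Last checks after lifting off:**
- **Valve angle:** the blue cap read −1.3° from the top in both the top and wrist cameras. The spokes read −0.7° in the top camera and −1.8° in the wrist camera, where the fit was poorer. The red pointer itself read about −0.8° in the same frame, so these agree within about 1.5°.
- **Wheel:** the cap reading in the top camera did not change when the hand was withdrawn.
- **Screwdriver, bottle and cup:** they look unmoved and upright in the top picture. I did not measure them.

**Where things disagreed:**
- The stand's base plate did not fit the pictures when centred under the wheel. Letting it shift along the stand did not bring all of its edges into line either, so I relied on the strap and wheel rings, which lined up well in the top and wrist pictures.
- In the scene camera the overlay was off by a few pixels.
- The trained networks were not much help with the valve. I found it by its blue colour instead.

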